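Stand the purifier's filter cartridges in their holders

ROBOT

A 6-joint arm with a two-finger parallel gripper is mounted at the origin on the work surface. World frame = base frame: x ahead of the robot, y to its left, z up, the work surface at z = 0. Lengths are in mm, angles in rad, forces in N, time in s.
With the tool pointing down it reaches from about 350 to 775 mm from the base axis. Payload 7.3 kg.
Tool frame: the origin (TCP) lies on the mounting face of the last link; the fingertips stand 178 mm ahead of it and the grasp point (between the pads) lies 159 mm ahead of it (bot.grip_point_offset is the distance from the TCP to the grasp point, in mm); x points along the fingers, y is the direction in which the jaws open and shut, and the axes are right-handed (so a half turn about x gives the same grasp; the last joint's range is limited). The gripper opens to 92 mm and grips with 3 to 60 N. Pads are 19 mm wide; open, the fingers measure 130 mm over their backs; the gripper's body (75 mm by 190 mm) begins 47 mm behind the grasp point.
Start: joints at [1.19, 0.342, 1.524, -0, 1.275, -0.146], TCP at [122.118, 510.603, 404.741] pointing down, gripper open.
Joint ranges: [-2.53, 2.53], [-0.77, 2.02], [0.04, 2.7], [-1, 4.14], [0.28, 2.66], [-3.11, 3.11]. Speed limits (rad/s): [2.57, 2.57, 3.14, 3.14, 3.14, 3.14].

INTERFACE

Orientations are given as [roll, pitch, yaw] about the fixed x, y, z axes, in that order (R = Rz(yaw) Ry(pitch) Rx(roll)).
In Python, from plant import bot gives the robot as it stands.
- The arm moves only by the tool arm_command, never from a script. Its argument "moves" is a list of rows, each a list of 5 numbers: the shift along the tool's x, y, z in cm, then the turn about the tool's x in degrees, then the opening, from 0 (shut) to 1 (fully open). A call has 1 to 10 rows; each row is the pose to reach, as a shift and turn from the pose measured when the call began, along the tool's axes at that moment; what a row does not reach only later rows make up. A row lasts 1/10 s, in which the tool goes at most 50 mm and 8.59 degrees, less where a joint would pass 70% of its speed; a pose out of reach is approached as far as the arm can. A call with a gripper value outside its range is refused whole. The fingers move at their own pace and stop on an object; the grip force is fixed at half the most. Time passes only in rows, so rows that repeat a pose let the fingers close. It gives the time, the measured TCP pose, the force and the opening at its end, in the units of the state.
- bot.get_obs(): the state, without advancing time (a new reading comes with each control period).
- bot.capture(name): name is "side" or "top" or "wrist"; returns a dict with "frame" (384x512x3 uint8, blue, green, red), "K" (3x3 intrinsics, pixels), "origin" and "orientation" of the camera in the world; the wrist camera has in their place "T_tool_cam" (4x4, takes a point from camera to tool coordinates, whose origin is the TCP and whose axes are the tool frame's). Camera axes: x right, y down, z forward; pixel columns grow to the right and rows downward; lengths in mm; the calibration is good to about 2 mm. A picture is of the moment at which its call begins: read the wrist's pose just before it. There is no depth.
- bot.close_job(): hands the job in, once; it reports no verdict.
The state is a dict: "time": time; "joint_positions": joint angles; "dq": joint speeds; "tau": joint torques, N m; "tool_pos": TCP position; "tcp_rot": TCP orientation; "contact_force": force on the tool from outside, world axes, zero at the start; "moment": the same for the moment, N m; "grip_width": finger opening in mm.
Only numpy, scipy, OpenCV 4.12 (cv2) and the standard library are available. Lean on these libraries where they do the work, as an engineer would, in place of code of your own. Each camera call takes 0.05 s, during which the arm holds its last target.

TASK

The water purifier is being serviced: stand each of the four white filter cartridges (flat top with a thin nipple) upright in the grey holder cup whose size fits it - slimmest in the narrowest cup, and so on up to the widest - right down on the cup's floor, setting each one down rather than dropping it. Leave the two screw-capped sample bottles where they stand.

Things in the scene. Friction and masses are not known exactly. Their poses are not given: they have to be found in the camera images.
- cartridge_slim: loose filter cartridge: upright plain white cylinder with a flat top, 24 mm diameter, 95 mm tall, with a thin dark grey nipple (8 mm diameter) standing 8 mm above the middle of the top. Origin: centre of its underside; z up along its axis. Round: yaw does not matter. Weighs under 0.5 kg.
- cartridge_medium: loose filter cartridge: upright plain white cylinder with a flat top, 36 mm diameter, 100 mm tall, with a thin dark grey nipple (8 mm diameter) standing 8 mm above the middle of the top. Origin: centre of its underside; z up along its axis. Round: yaw does not matter. Weighs under 0.5 kg.
- cartridge_large: loose filter cartridge: upright plain white cylinder with a flat top, 48 mm diameter, 95 mm tall, with a thin dark grey nipple (8 mm diameter) standing 8 mm above the middle of the top. Origin: centre of its underside; z up along its axis. Round: yaw does not matter. Weighs under 0.5 kg.
- cartridge_widest: loose filter cartridge: upright plain white cylinder with a flat top, 60 mm diameter, 90 mm tall, with a thin dark grey nipple (8 mm diameter) standing 8 mm above the middle of the top. Origin: centre of its underside; z up along its axis. Round: yaw does not matter. Weighs under 0.5 kg.
- holder_slim: fixed round grey cup, open at the top, for the 24 mm cartridge: bore 34 mm at the bottom, widening to 40 mm at the mouth over the top 10 mm; outside 48 mm at the rim, 36 mm tall, inner floor 6 mm above its underside. Origin: centre of its underside, on the bench; z up.
- holder_medium: fixed round grey cup, open at the top, for the 36 mm cartridge: bore 46 mm at the bottom, widening to 52 mm at the mouth over the top 10 mm; outside 60 mm at the rim, 36 mm tall, inner floor 6 mm above its underside. Origin: centre of its underside, on the bench; z up.
- holder_large: fixed round grey cup, open at the top, for the 48 mm cartridge: bore 58 mm at the bottom, widening to 64 mm at the mouth over the top 10 mm; outside 72 mm at the rim, 36 mm tall, inner floor 6 mm above its underside. Origin: centre of its underside, on the bench; z up.
- holder_widest: fixed round grey cup, open at the top, for the 60 mm cartridge: bore 70 mm at the bottom, widening to 76 mm at the mouth over the top 10 mm; outside 84 mm at the rim, 36 mm tall, inner floor 6 mm above its underside. Origin: centre of its underside, on the bench; z up.
- bottle_a: loose white sample bottle, not to be moved: 46 mm diameter body with sloping shoulders from 72 mm up, and a wide grey screw cap (33 mm diameter) on top; 110 mm tall in all. Origin: centre of its underside; z up.
- bottle_b: loose white sample bottle, not to be moved: 46 mm diameter body with sloping shoulders from 72 mm up, and a wide grey screw cap (33 mm diameter) on top; 110 mm tall in all. Origin: centre of its underside; z up.
Things that resemble listed ones, but are neither listed nor needed, are in the scene too. Leave any green look-alike of the cartridge_slim alone.

How it is judged:
By the outcome, as a careful person would: the job done as asked, in the order asked, and still so for the second after the job is handed in, with the robot touching nothing.
It also fails if it takes over 106 s, if anything falls off the work surface, if the arm or the gripper's body presses on something with over 40 N, if the wrist force passes 120 N, or if a joint passes its speed limit or range.

## Working session

There is one attempt and no reset: what is moved stays moved. The work goes in short steps, Python scripts to look and compute and a tool call to move; the robot and the scene stay as the last step left them, time stands still between calls to the robot, and variables do not carry over. Pictures are saved under pics/ and viewed, and the job is handed in when it is done.

Besides the shell and the picture viewer there is one more tool, called after "Call:" in YAML: its name, and indented under it one key for each argument. arm_command: Moves the arm, as the interface text tells. Its arguments: {"type":"object","properties":{"moves":{"type":"array"}},"required":["moves"]}

```bash
ls; mkdir -p pics; python3 - <<'E'
from plant import bot
import cv2
o=bot.get_obs(); print(o)
for n in("top","side","wrist"):
    c=bot.capture(n); cv2.imwrite(f"pics/{n}0.png",c["frame"]); print(n,{k:v for k,v in c.items() if k!="frame"})
E
```

```text
pics
{'time': 0.0, 'joint_positions': array([ 1.18998063e+00,  3.42710460e-01,  1.52506112e+00, -1.73394541e-05,
        1.27536442e+00, -1.46032115e-01]), 'dq': array([-1.84709606e-04, -1.32121448e-04,  8.79525910e-04, -4.99904888e-04,
       -1.28631233e-03,  1.49295173e-05]), 'tau': array([ 1.42017914e-03, -4.31245959e+01, -2.44210839e+01,  7.17996550e-02,
        5.60716668e-02, -1.13749738e-04]), 'tool_pos': array([122.07423511, 510.46014358, 404.03571383]), 'tcp_rot': array([-1.70608566,  1.56925289, -1.94086418]), 'contact_force': array([-0.37245904,  0.77111643,  0.66698292]), 'moment': array([ 0.00253724,  0.02635734, -0.03246797]), 'grip_width': 91.67250603769874}
top {'K': array([[405.42184245,   0.        , 254.63901523],
       [  0.        , 405.42184245, 188.57140007],
       [  0.        ,   0.        ,   1.        ]]), 'origin': array([379.81465912,  16.68549882, 969.33871911]), 'orientation': array([-2.9654545 , -0.00913976, -1.56382147])}
side {'K': array([[384.15737379,   0.        , 254.25283744],
       [  0.        , 384.15737379, 189.46362172],
       [  0.        ,   0.        ,   1.        ]]), 'origin': array([ 303.84549197, -557.37916138,  558.39995573]), 'orientation': array([-2.30570159, -0.02086473, -0.37006075])}
wrist {'K': array([[296.7089226 ,   0.        , 258.50073884],
       [  0.        , 296.7089226 , 190.90202503],
       [  0.        ,   0.        ,   1.        ]]), 'T_tool_cam': array([[ 9.33990503e-05, -2.68478663e-01,  9.63285627e-01,
         1.93552821e+01],
       [ 9.99999980e-01, -1.47740475e-04, -1.38135782e-04,
         2.60245704e-01],
       [ 1.79402786e-04,  9.63285620e-01,  2.68478644e-01,
        -7.16978804e+01],
       [ 0.00000000e+00,  0.00000000e+00,  0.00000000e+00,
         1.00000000e+00]])}
```

View pics/top0.png

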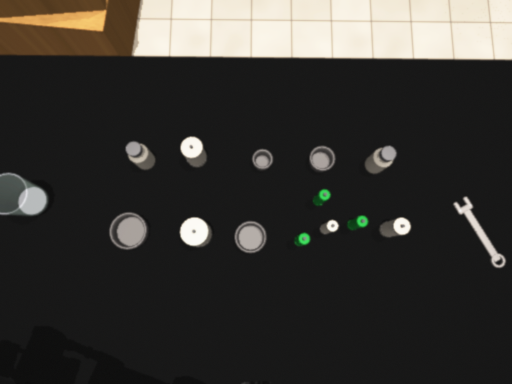

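View pics/side0.png

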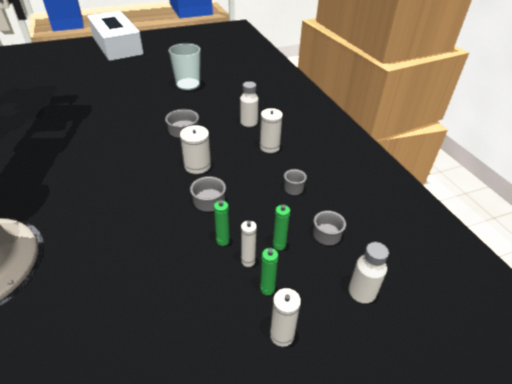

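View pics/wrist0.png

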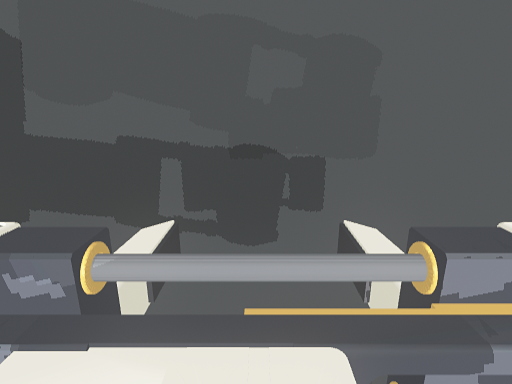

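```bash
cat > h.py <<'E'
import numpy as np, cv2
from scipy.spatial.transform import Rotation as R
from plant import bot
def ray(c,u,v,z,tool=None):
    d=np.linalg.inv(c["K"])@np.array([u,v,1.])
    if "origin" in c: M=R.from_euler("xyz",c["orientation"]).as_matrix(); o=c["origin"]
    else:
        T=c["T_tool_cam"]; Rt=R.from_euler("xyz",tool["tcp_rot"]).as_matrix()
        M=Rt@T[:3,:3]; o=Rt@T[:3,3]+tool["tool_pos"]
    d=M@d
    return o+d*(z-o[2])/d[2]
def proj(c,p,tool=None):
    if "origin" in c: M=R.from_euler("xyz",c["orientation"]).as_matrix(); o=c["origin"]
    else:
        T=c["T_tool_cam"]; Rt=R.from_euler("xyz",tool["tcp_rot"]).as_matrix()
        M=Rt@T[:3,:3]; o=Rt@T[:3,3]+tool["tool_pos"]
    q=c["K"]@(M.T@(np.array(p)-o)); return q[:2]/q[2]
def crop(f,x0,y0,x1,y1,s,name):
    im=cv2.resize(f[y0:y1,x0:x1],None,fx=s,fy=s,interpolation=cv2.INTER_CUBIC)
    st=20
    for x in range((x0//st+1)*st,x1,st):
        cv2.putText(im,str(x),((x-x0)*s,10),0,.35,(0,255,255),1); cv2.line(im,((x-x0)*s,12),((x-x0)*s,18),(0,255,255),1)
    for y in range((y0//st+1)*st,y1,st):
        cv2.putText(im,str(y),(0,(y-y0)*s+4),0,.35,(0,255,255),1)
    cv2.imwrite("pics/"+name,im)
E
python3 - <<'E'
from h import *
f=cv2.imread("pics/top0.png")
crop(f,95,130,265,260,4,"t1.png"); crop(f,235,130,425,260,4,"t2.png")
E
```

```text
(no output)
```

View pics/t1.png

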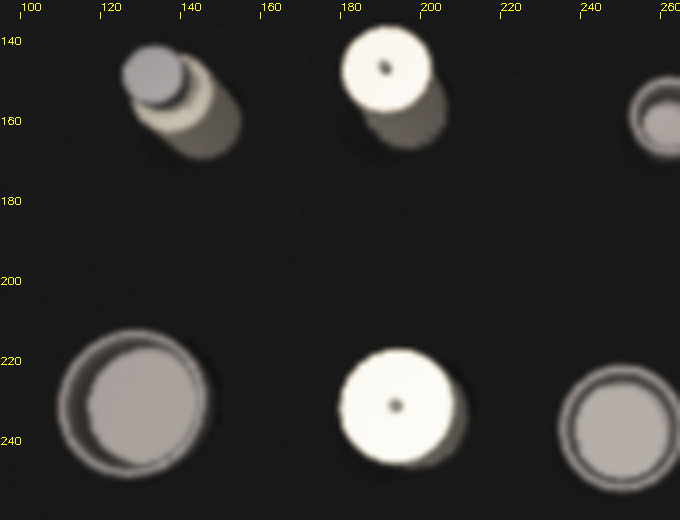

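View pics/t2.png

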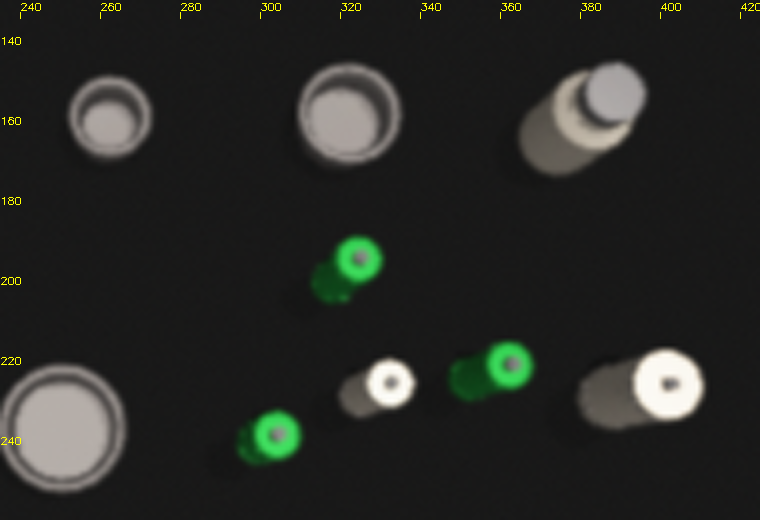

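```bash
cat > locs.py <<'E'
from h import *
c=bot.capture("top"); s=bot.capture("side")
P={"slim":(332.5,225.75,95),"medium":(402,226,100),"large":(191.5,147.3,95),"widest":(194.25,231.8,90),
"Hslim":(262.75,159.25,36),"Hmedium":(322.5,158.5,36),"Hlarge":(250.5,237,36),"Hwidest":(128.3,231,36),
"botA":(133.25,148.75,110),"botB":(388.75,153.25,110),"g1":(324.75,194.75,95),"g2":(362.5,221.5,95),"g3":(304.25,238.75,95)}
im=s["frame"].copy(); im=cv2.resize(im,None,fx=1.5,fy=1.5)
for n,(u,v,z) in P.items():
    p=ray(c,u-.375,v-.375,z); print(n,p.round(1), np.hypot(p[0],p[1]).round(0))
    p2=p.copy(); p2[2]=0 
    for q in (p,p2):
        uv=proj(s,q)*1.5+.25; cv2.circle(im,tuple(int(round(a)) for a in uv),2,(0,0,255),-1)
cv2.imwrite("pics/s1.png",im)
o=bot.get_obs(); print(R.from_euler("xyz",o["tcp_rot"]).as_matrix().round(3),o["time"])
E
python3 locs.py
```

```text
slim [ 456.2 -158.1   95. ] 483.0
medium [ 456.4 -306.8  100. ] 550.0
large [628.5 152.   95. ] 647.0
widest [441.3 140.3  90. ] 463.0
Hslim [617.6  -8.5  36. ] 618.0
Hmedium [ 620.8 -150.4   36. ] 639.0
Hlarge [434.1  18.9  36. ] 435.0
Hwidest [445.7 298.7  36. ] 537.0
botA [619.8 276.6 110. ] 679.0
botB [ 614.9 -283.   110. ] 677.0
g1 [ 523.9 -142.9   95. ] 543.0
g2 [ 465.9 -223.4   95. ] 517.0
g3 [427.8 -96.6  95. ] 439.0
[[-0.     0.233  0.973]
 [-0.001  0.973 -0.233]
 [-1.    -0.001 -0.   ]] 0.25
```

View pics/s1.png

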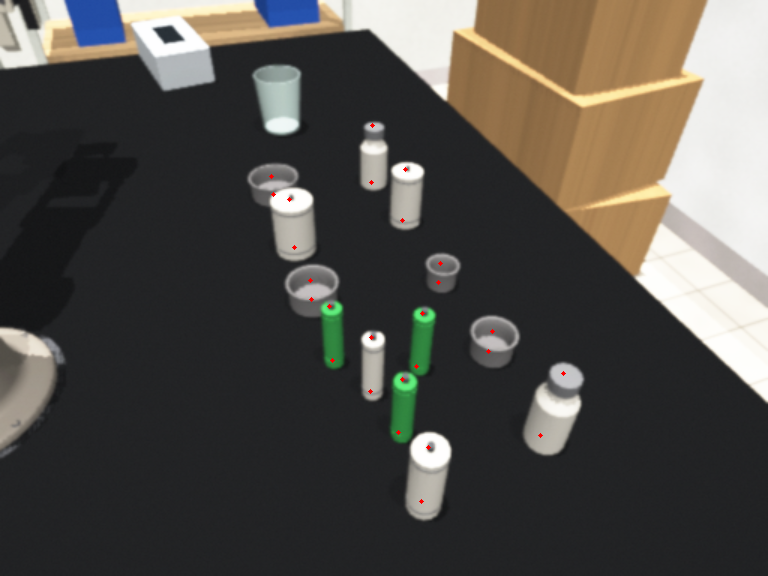

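```bash
cat > plan.py <<'E'
import sys
from h import *
# args: x y graspz axisdeg
def plan(x,y,gz,ax=60):
    o=bot.get_obs(); M=R.from_euler("xyz",o["tcp_rot"]).as_matrix()
    g=o["tool_pos"]+M[:,0]*bot.grip_point_offset
    d=M.T@(np.array([x,y,gz])-g)/10
    cur=np.degrees(np.arctan2(M[1,1],M[0,1])); t=(cur-ax+90)%180-90
    print("t",round(o["time"],2),"grip",g.round(1),"axis",cur.round(1),"tilt",M[:,0].round(4),"shift cm",d.round(2),"turn",t.round(1),"w",round(o["grip_width"],1),"F",o["contact_force"].round(1))
if __name__=="__main__":
    a=list(map(float,sys.argv[1:]))
    for i in range(0,len(a),3): plan(*a[i:i+3])
E
python3 plan.py 430 200 200 456.2 -158.1 130
```

```text
t 0.25 grip [122.1 510.5 245.2] axis 76.6 tilt [-2.e-04 -6.e-04 -1.e+00] shift cm [  4.53 -23.03  37.17] turn 16.6 w 92.0 F [-0.7 -0.3 -0.3]
t 0.25 grip [122.1 510.5 245.2] axis 76.6 tilt [-2.e-04 -6.e-04 -1.e+00] shift cm [ 11.55 -57.25  48.05] turn 16.6 w 92.0 F [-0.7 -0.3 -0.3]
```

Call:
arm_command:
  moves:
    - [1, -5, 8, 8.3, 0.5]
    - [2, -10, 16, 16.6, 0.5]
    - [4.5, -23, 37.2, 16.6, 0.5]
    - [4.5, -23, 37.2, 16.6, 0.5]
    - [4.5, -23, 37.2, 16.6, 0.5]
    - [4.5, -23, 37.2, 16.6, 0.5]
    - [4.5, -23, 37.2, 16.6, 0.5]
    - [4.5, -23, 37.2, 16.6, 0.5]
    - [4.5, -23, 37.2, 16.6, 0.5]

```text
time: 1.15
tool_pos: [431.9, 198.1, 359.3]
tcp_rot: [-0.912, 1.57, -1.437]
contact_force: [-0.1, 0.8, -0.3]
grip_width: 45.7
```

```bash
python3 plan.py 456.2 -158.1 160
```

```text
t 1.15 grip [431.9 198.  200.1] axis 59.9 tilt [ 1.e-04 -7.e-04 -1.e+00] shift cm [  4.04 -29.58  19.97] turn -0.1 w 45.7 F [-0.1  0.8 -0.3]
```

Call:
arm_command:
  moves:
    - [0, -29.6, 20, 0, 0.5]
    - [0, -29.6, 20, 0, 0.5]
    - [0, -29.6, 20, 0, 0.5]
    - [0, -29.6, 20, 0, 0.5]
    - [0, -29.6, 20, 0, 0.5]
    - [0, -29.6, 20, 0, 0.5]
    - [0, -29.6, 20, 0, 0.5]
    - [4, -29.6, 20, 0, 0.5]
    - [4, -29.6, 20, 0, 0.5]
    - [4, -29.6, 20, 0, 0.5]

```text
time: 2.15
tool_pos: [456.1, -158.1, 319.4]
tcp_rot: [-2.957, 1.569, 2.8]
contact_force: [1.1, -0.6, 0.3]
grip_width: 46.0
```

```bash
cat > look.py <<'E'
import sys
from h import *
n=sys.argv[1]; tag=sys.argv[2]; x,y=map(float,sys.argv[3:5]); zt=float(sys.argv[5])
o=bot.get_obs(); c=bot.capture(n)
im=c["frame"].copy()
im=cv2.resize(im,None,fx=1.5,fy=1.5,interpolation=cv2.INTER_CUBIC)
for z in (0,zt):
    uv=proj(c,(x,y,z),o)*1.5+.25; print(z,(uv/1.5).round(1)); cv2.circle(im,tuple(int(round(a)) for a in uv),2,(0,0,255),-1)
cv2.imwrite(f"pics/{tag}.png",im)
E
python3 look.py wrist w1 456.2 -158.1 95; python3 plan.py 456.2 -158.1 75
```

```text
0 [258.5 180.7]
95.0 [258.4 211. ]
t 2.2 grip [ 456.5 -157.9  161.1] axis 59.9 tilt [ 3.e-04 -6.e-04 -1.e+00] shift cm [ 8.61 -0.04 -0.02] turn -0.1 w 46.0 F [0.3 0.  0.2]
```

View pics/w1.png

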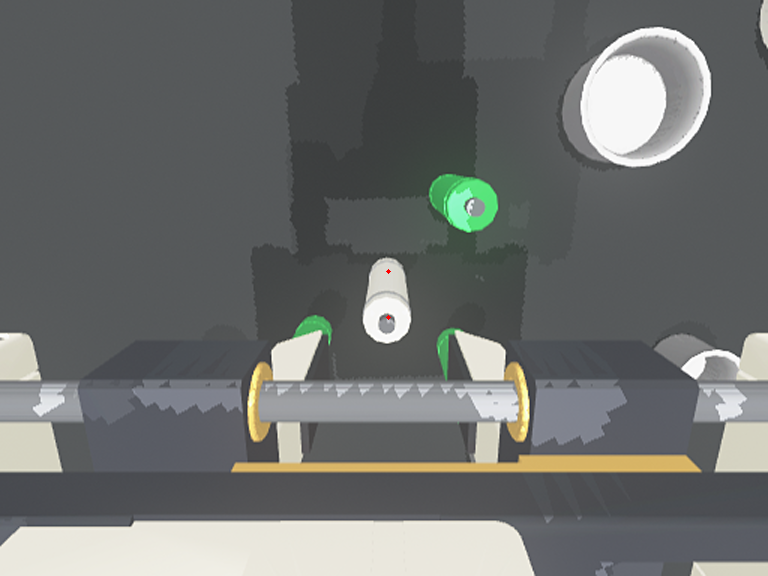

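Call:
arm_command:
  moves:
    - [4, 0, 0, 0, 0.5]
    - [8, 0, 0, 0, 0.5]
    - [8.6, 0, 0, 0, 0.5]
    - [8.6, 0, 0, 0, 0.5]
    - [8.6, 0, 0, 0, 0]
    - [8.6, 0, 0, 0, 0]
    - [8.6, 0, 0, 0, 0]
    - [8.6, 0, 0, 0, 0]
    - [8.6, 0, 0, 0, 0]

```text
time: 3.1
tool_pos: [456.9, -158.0, 235.5]
tcp_rot: [-0.038, 1.568, -0.564]
contact_force: [-0.4, 1.2, 7.1]
grip_width: 23.6
```

```bash
python3 plan.py 456.2 -158.1 200 617.6 -8.5 200
```

```text
t 3.1 grip [ 457.3 -158.3   76.3] axis 59.9 tilt [ 0.0025 -0.0016 -1.    ] shift cm [-12.37  -0.04  -0.07] turn -0.1 w 23.6 F [-0.4  1.2  7.1]
t 3.1 grip [ 457.3 -158.3   76.3] axis 59.9 tilt [ 0.0025 -0.0016 -1.    ] shift cm [-12.35  20.99   6.39] turn -0.1 w 23.6 F [-0.4  1.2  7.1]
```

Call:
arm_command:
  moves:
    - [-4, 0, 0, 0, 0]
    - [-8, 0, 0, 0, 0]
    - [-12.5, 0, 0, 0, 0]
    - [-12.5, 4, 1.2, 0, 0]
    - [-12.5, 8, 2.4, 0, 0]
    - [-12.5, 12, 3.6, 0, 0]
    - [-12.5, 16, 4.8, 0, 0]
    - [-12.5, 21, 6.4, 0, 0]
    - [-12.5, 21, 6.4, 0, 0]
    - [-12.5, 21, 6.4, 0, 0]

```text
time: 4.1
tool_pos: [617.6, -7.2, 360.0]
tcp_rot: [-0.379, 1.569, -0.903]
contact_force: [0.0, -0.1, -0.6]
grip_width: 23.3
```

```bash
python3 look.py side s2 617.6 -8.5 36; python3 look.py wrist w2 617.6 -8.5 36;python3 plan.py 617.6 -8.5 125
```

```text
0 [292.1 188. ]
36.0 [293.6 175.4]
0 [258.6 172. ]
36.0 [258.6 179.1]
t 4.2 grip [617.   -9.  201.3] axis 59.9 tilt [ 0.0014 -0.0018 -1.    ] shift cm [7.63 0.08 0.01] turn -0.1 w 23.0 F [-0.  -0.2 -1.1]
```

View pics/s2.png

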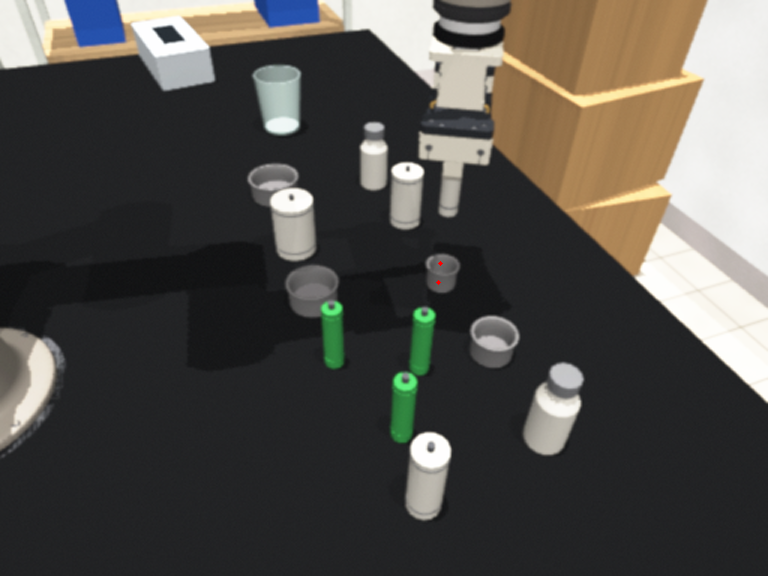

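View pics/w2.png

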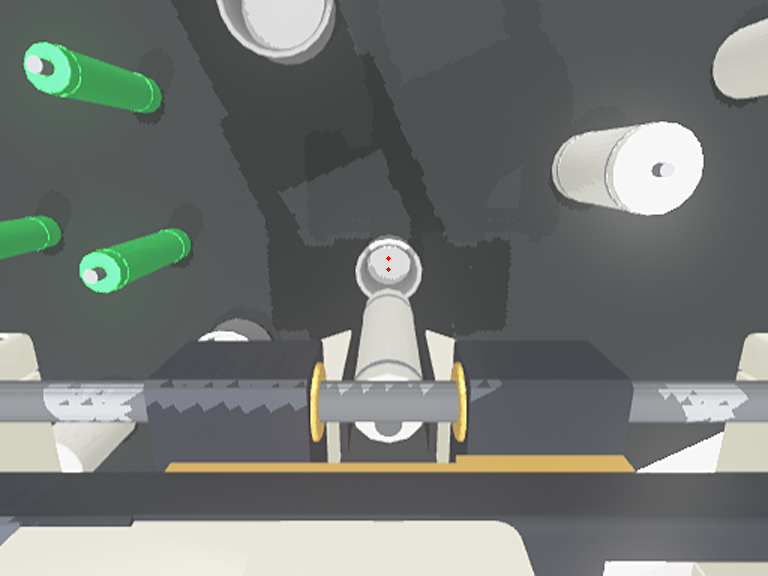

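Call:
arm_command:
  moves:
    - [4, 0, 0, 0, 0]
    - [8, 0, 0, 0, 0]
    - [10, 0, 0, 0, 0]
    - [11, 0, 0, 0, 0]
    - [11.5, 0, 0, 0, 0]
    - [11.5, 0, 0, 0, 0]
    - [11.5, 0, 0, 0, 0]

```text
time: 4.9
tool_pos: [617.2, -9.3, 246.9]
tcp_rot: [-0.019, 1.567, -0.545]
contact_force: [-0.1, 0.1, 0.2]
grip_width: 23.2
```

```bash
python3 plan.py 617.6 -8.5 82; python3 look.py wrist w3 617.6 -8.5 36
```

```text
t 4.9 grip [617.8  -9.6  87.7] axis 59.9 tilt [ 0.0035 -0.0021 -1.    ] shift cm [ 0.57  0.09 -0.07] turn -0.1 w 23.2 F [-0.1  0.1  0.2]
0 [259.3 199.8]
36.0 [259.4 215.6]
```

View pics/w3.png

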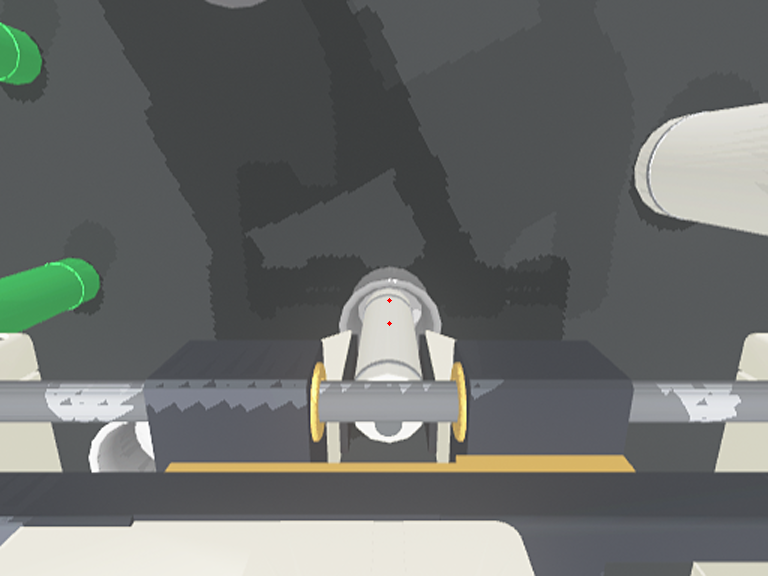

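Call:
arm_command:
  moves:
    - [0.2, 0, 0, 0, 0]
    - [0.4, 0, 0, 0, 0]
    - [0.45, 0, 0, 0, 0]
    - [0.5, 0, 0, 0, 0]
    - [0.5, 0, 0, 0, 0]

```text
time: 5.45
tool_pos: [617.2, -9.1, 241.8]
tcp_rot: [-0.008, 1.567, -0.534]
contact_force: [-0.4, -0.3, -0.4]
grip_width: 23.2
```

Call:
arm_command:
  moves:
    - [0.05, 0, 0, 0, 0]
    - [0.1, 0, 0, 0, 0]
    - [0.1, 0, 0, 0, 0]

```text
time: 5.75
tool_pos: [617.3, -9.2, 241.6]
tcp_rot: [0.034, 1.566, -0.492]
contact_force: [-1.1, 0.6, 5.6]
grip_width: 23.7
```

Call:
arm_command:
  moves:
    - [0, 0, 0, 0, 0.45]
    - [0, 0, 0, 0, 0.45]
    - [0, 0, 0, 0, 0.5]
    - [0, 0, 0, 0, 0.5]
    - [-4, 0, 0, 0, 0.5]
    - [-8, 0, 0, 0, 0.5]
    - [-10, 0, 0, 0, 0.5]

```text
time: 6.45
tool_pos: [617.4, -8.9, 345.1]
tcp_rot: [0.212, 1.561, -0.314]
contact_force: [0.7, 0.2, 0.7]
grip_width: 46.4
```

```bash
python3 look.py wrist w4 617.6 -8.5 101; python3 plan.py 456.4 -306.8 180
```

```text
0 [258.2 172. ]
101.0 [258.2 199.5]
t 6.5 grip [619.8  -9.5 188.4] axis 59.9 tilt [ 0.0129 -0.0035 -0.9999] shift cm [  0.73 -33.92   0.78] turn -0.1 w 46.0 F [2.3 0.6 2.5]
```

View pics/w4.png

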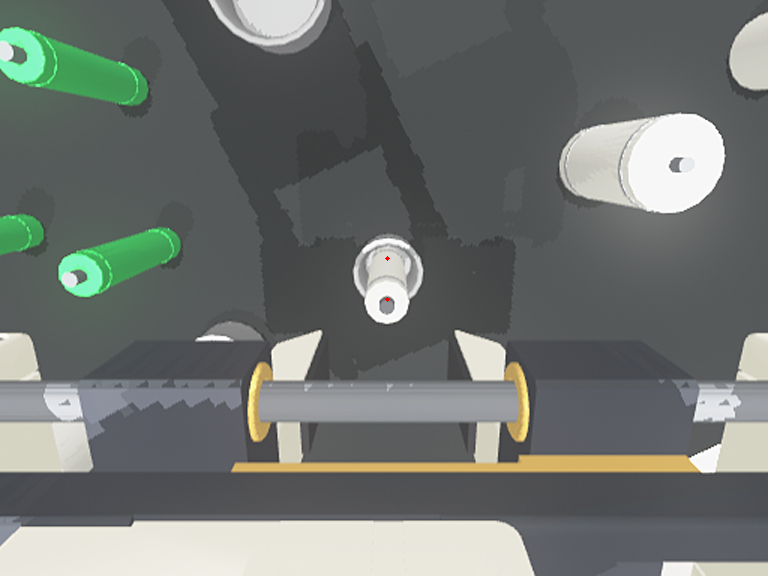

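Call:
arm_command:
  moves:
    - [0.7, -4, 0.1, 0, 0.62]
    - [0.7, -9, 0.2, 0, 0.62]
    - [0.7, -14, 0.3, 0, 0.62]
    - [0.7, -19, 0.5, 0, 0.62]
    - [0.7, -24, 0.6, 0, 0.62]
    - [0.7, -29, 0.7, 0, 0.62]
    - [0.7, -33.9, 0.8, 0, 0.62]
    - [0.7, -33.9, 0.8, 0, 0.62]
    - [0.7, -33.9, 0.8, 0, 0.62]
    - [0.7, -33.9, 0.8, 0, 0.62]

```text
time: 7.5
tool_pos: [455.0, -305.3, 339.1]
tcp_rot: [0.329, 1.558, -0.196]
contact_force: [0.0, -0.3, 0.0]
grip_width: 56.8
```

```bash
python3 look.py wrist w5 456.4 -306.8 100; python3 plan.py 456.4 -306.8 78
```

```text
0 [256.5 174. ]
100.0 [256.1 202.9]
t 7.55 grip [ 457.3 -305.4  180.1] axis 60.0 tilt [ 0.0128 -0.0028 -0.9999] shift cm [10.21 -0.2  -0.14] turn -0.0 w 56.9 F [ 0.3 -0.   0.3]
```

View pics/w5.png

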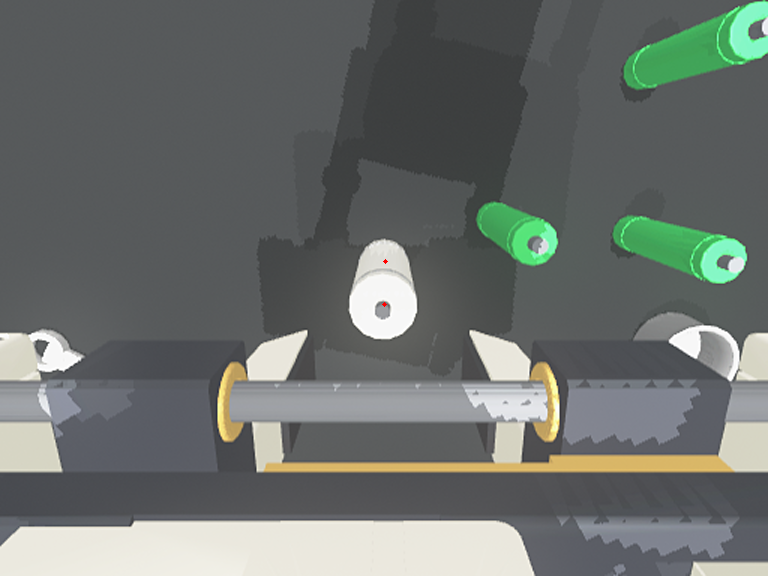

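Call:
arm_command:
  moves:
    - [4, -0.3, -0.1, 0, 0.62]
    - [8, -0.3, -0.1, 0, 0.62]
    - [10.2, -0.3, -0.1, 0, 0.62]
    - [10.2, -0.3, -0.1, 0, 0.62]
    - [10.2, -0.3, -0.1, 0, 0]
    - [10.2, -0.3, -0.1, 0, 0]
    - [10.2, -0.3, -0.1, 0, 0]
    - [10.2, -0.3, -0.1, 0, 0]

```text
time: 8.35
tool_pos: [454.6, -307.5, 238.7]
tcp_rot: [0.233, 1.555, -0.291]
contact_force: [1.0, 1.2, 5.3]
grip_width: 35.7
```

```bash
python3 plan.py 456.4 -306.8 204 620.8 -150.4 204
```

```text
t 8.35 grip [ 457.  -308.2   79.5] axis 60.0 tilt [ 0.0151 -0.0045 -0.9999] shift cm [-12.45   0.14   0.07] turn -0.0 w 35.7 F [1.  1.2 5.3]
t 8.35 grip [ 457.  -308.2   79.5] axis 60.0 tilt [ 0.0151 -0.0045 -0.9999] shift cm [-12.27  21.9    6.47] turn -0.0 w 35.7 F [1.  1.2 5.3]
```

Call:
arm_command:
  moves:
    - [-4, 0, 0, 0, 0]
    - [-8, 0, 0, 0, 0]
    - [-12.8, 0, 0, 0, 0]
    - [-12.8, 4, 1.2, 0, 0]
    - [-12.8, 8, 2.4, 0, 0]
    - [-12.8, 12, 3.6, 0, 0]
    - [-12.8, 17, 4.9, 0, 0]
    - [-12.3, 21.9, 6.5, 0, 0]
    - [-12.3, 21.9, 6.5, 0, 0]
    - [-12.3, 21.9, 6.5, 0, 0]

```text
time: 9.35
tool_pos: [619.1, -148.5, 363.0]
tcp_rot: [0.221, 1.556, -0.3]
contact_force: [-0.3, 0.0, -0.9]
grip_width: 35.4
```

Call:
arm_command:
  moves:
    - [0, 0, 0, 0, 0]
    - [0, 0, 0, 0, 0]

```text
time: 9.55
tool_pos: [618.4, -149.6, 363.4]
tcp_rot: [0.206, 1.556, -0.317]
contact_force: [0.2, -0.0, -1.2]
grip_width: 35.7
```

```bash
python3 look.py wrist w6 620.8 -150.4 36;python3 plan.py 620.8 -150.4 85.5
```

```text
0 [257.8 169.1]
36.0 [257.9 176.3]
t 9.6 grip [ 620.7 -150.4  204.3] axis 60.0 tilt [ 0.0144 -0.0047 -0.9999] shift cm [11.88 -0.03 -0.17] turn 0.0 w 35.7 F [-0.  -0.4 -1.3]
```

View pics/w6.png

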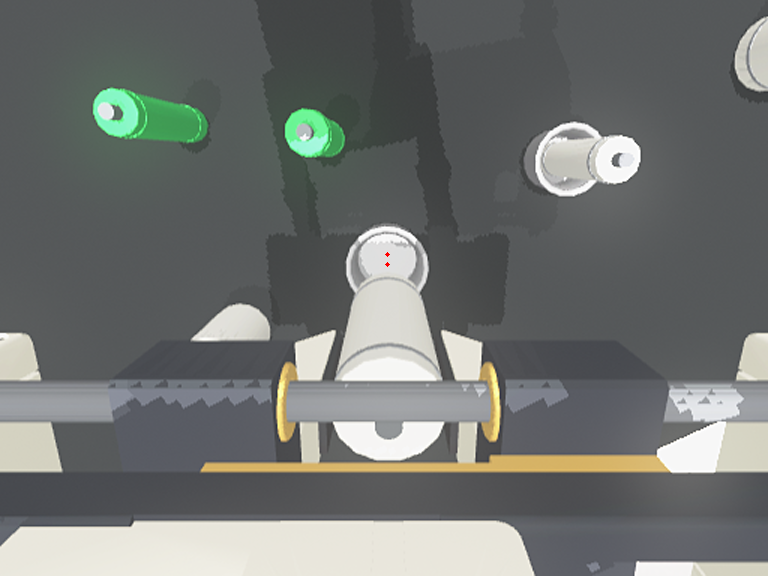

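Call:
arm_command:
  moves:
    - [4, 0, 0, 0, 0]
    - [8, 0, -0.1, 0, 0]
    - [10, 0, -0.1, 0, 0]
    - [11, 0, -0.2, 0, 0]
    - [11.5, 0, -0.2, 0, 0]
    - [11.5, 0, -0.2, 0, 0]
    - [11.5, 0, -0.2, 0, 0]
    - [11.5, 0, -0.2, 0, 0]

```text
time: 10.4
tool_pos: [618.6, -149.4, 249.9]
tcp_rot: [0.202, 1.553, -0.321]
contact_force: [0.1, -0.5, -0.8]
grip_width: 35.6
```

```bash
python3 plan.py 620.8 -150.4 85.5
```

```text
t 10.4 grip [ 621.3 -150.2   90.7] axis 60.0 tilt [ 0.0167 -0.0055 -0.9998] shift cm [ 0.52 -0.04 -0.04] turn 0.0 w 35.6 F [ 0.1 -0.5 -0.8]
```

Call:
arm_command:
  moves:
    - [0.2, 0, 0, 0, 0]
    - [0.4, 0, 0, 0, 0]
    - [0.5, 0, 0, 0, 0]
    - [0.6, 0, 0, 0, 0]
    - [0.62, 0, 0, 0, 0]
    - [0.62, 0, 0, 0, 0]

```text
time: 11.0
tool_pos: [618.8, -149.4, 244.7]
tcp_rot: [0.195, 1.552, -0.328]
contact_force: [-2.3, 1.0, 5.6]
grip_width: 35.8
```

Call:
arm_command:
  moves:
    - [0, 0, 0, 0, 0.62]
    - [0, 0, 0, 0, 0.62]
    - [0, 0, 0, 0, 0.62]
    - [0, 0, 0, 0, 0.62]
    - [-4, 0, 0, 0, 0.62]
    - [-8, 0, 0, 0, 0.62]
    - [-10, 0, 0, 0, 0.62]
    - [-10, 0, 0, 0, 0.62]
    - [-10, 0, 0, 0, 0.62]

```text
time: 11.9
tool_pos: [616.8, -148.7, 344.2]
tcp_rot: [0.198, 1.553, -0.325]
contact_force: [0.2, 0.1, 0.0]
grip_width: 57.1
```

```bash
python3 look.py wrist w7 620.8 -150.4 106;python3 plan.py 628.5 152 180
```

```text
0 [257.7 173.4]
106.0 [257.8 204.6]
t 11.95 grip [ 619.1 -149.5  184. ] axis 60.0 tilt [ 0.0151 -0.005  -0.9999] shift cm [  0.26  26.58 -14.26] turn 0.0 w 56.8 F [ 0.2 -0.5 -0.5]
```

View pics/w7.png

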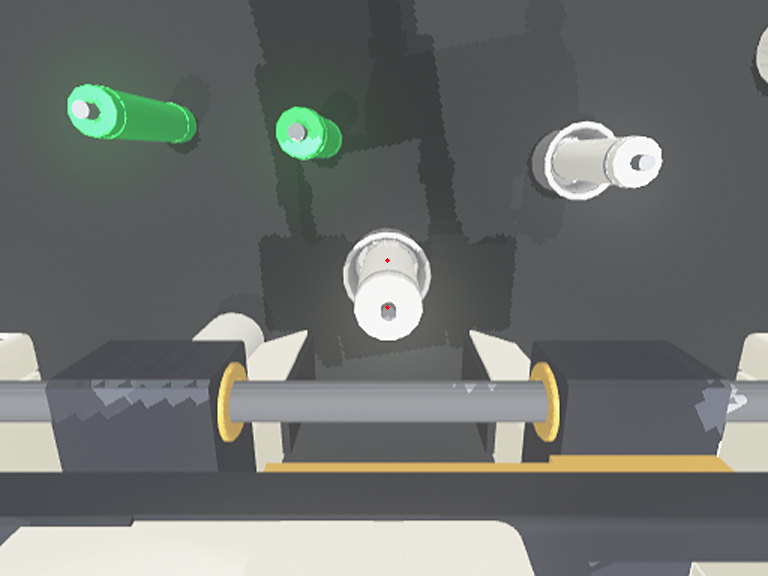

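Call:
arm_command:
  moves:
    - [0.1, 4, -2.2, 0, 0.78]
    - [0.2, 8, -4.4, 0, 0.78]
    - [0.3, 12, -6.5, 0, 0.78]
    - [0.3, 16, -8.6, 0, 0.78]
    - [0.3, 20, -10.8, 0, 0.78]
    - [0.3, 24, -13, 0, 0.78]
    - [0.3, 26.6, -14.3, 0, 0.78]
    - [0.3, 26.6, -14.3, 0, 0.78]
    - [0.3, 26.6, -14.3, 0, 0.78]
    - [0.3, 26.6, -14.3, 0, 0.78]

```text
time: 12.95
tool_pos: [625.8, 152.0, 337.6]
tcp_rot: [0.107, 1.556, -0.417]
contact_force: [0.2, -0.4, -0.1]
grip_width: 71.4
```

```bash
python3 look.py wrist w8 628.5 152 95;python3 plan.py 628.5 152 75
```

```text
0 [259.1 174. ]
95.0 [259.4 201.4]
t 13.0 grip [628.1 150.9 178.8] axis 59.9 tilt [ 0.0137 -0.0056 -0.9999] shift cm [10.38  0.1  -0.17] turn -0.1 w 71.3 F [-0.4 -1.1  0.2]
```

View pics/w8.png

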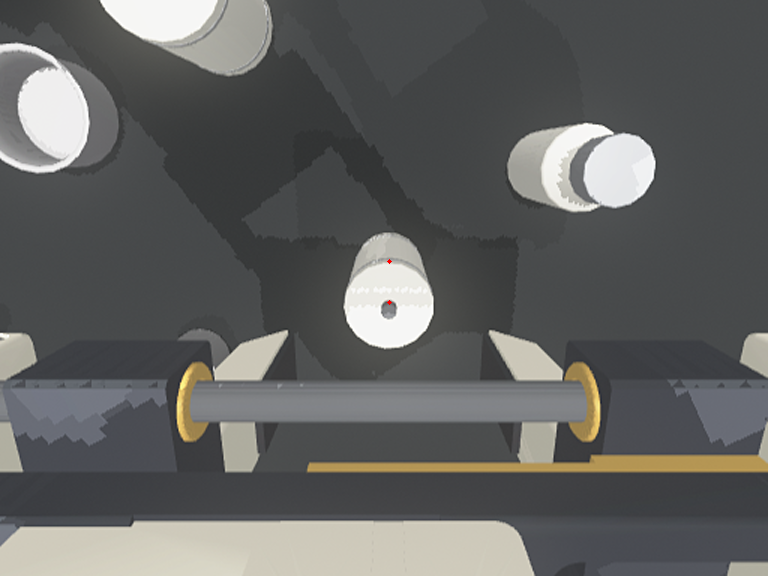

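Call:
arm_command:
  moves:
    - [4, 0.1, -0.1, 0, 0.78]
    - [8, 0.1, -0.2, 0, 0.78]
    - [10.4, 0.1, -0.2, 0, 0.78]
    - [10.4, 0.1, -0.2, 0, 0.78]
    - [10.4, 0.1, -0.2, 0, 0]
    - [10.4, 0.1, -0.2, 0, 0]
    - [10.4, 0.1, -0.2, 0, 0]
    - [10.4, 0.1, -0.2, 0, 0]
    - [10.4, 0.1, -0.2, 0, 0]

```text
time: 13.9
tool_pos: [626.5, 152.9, 235.7]
tcp_rot: [0.202, 1.553, -0.323]
contact_force: [-0.9, -1.4, 7.0]
grip_width: 47.4
```

```bash
python3 plan.py 628.5 152 200 434.1 18.9 200
```

```text
t 13.9 grip [629.1 152.1  76.5] axis 59.9 tilt [ 0.0166 -0.0056 -0.9998] shift cm [-1.235e+01  1.000e-02  1.600e-01] turn -0.1 w 47.4 F [-0.9 -1.4  7. ]
t 13.9 grip [629.1 152.1  76.5] axis 59.9 tilt [ 0.0166 -0.0056 -0.9998] shift cm [-12.6  -21.25 -10.  ] turn -0.1 w 47.4 F [-0.9 -1.4  7. ]
```

Call:
arm_command:
  moves:
    - [-4, 0, 0, 0, 0]
    - [-8, 0, 0, 0, 0]
    - [-12.6, 0, 0, 0, 0]
    - [-12.6, -4, -1.9, 0, 0]
    - [-12.6, -8, -3.8, 0, 0]
    - [-12.6, -12, -5.6, 0, 0]
    - [-12.6, -17, -8, 0, 0]
    - [-12.6, -21.2, -10, 0, 0]
    - [-12.6, -21.2, -10, 0, 0]
    - [-12.6, -21.2, -10, 0, 0]

```text
time: 14.9
tool_pos: [431.0, 19.8, 359.7]
tcp_rot: [0.224, 1.552, -0.302]
contact_force: [1.3, -0.4, -2.3]
grip_width: 47.5
```

Call:
arm_command:
  moves:
    - [0, 0, 0, 0, 0]
    - [0, 0, 0, 0, 0]

```text
time: 15.1
tool_pos: [431.9, 20.2, 359.8]
tcp_rot: [0.238, 1.552, -0.288]
contact_force: [0.8, -0.4, -2.4]
grip_width: 47.8
```

```bash
python3 look.py wrist w9 434.1 18.9 36;python3 plan.py 434.1 18.9 82.5
```

```text
0 [256.9 168.6]
36.0 [256.9 175.9]
t 15.15 grip [434.7  19.4 200.5] axis 59.9 tilt [ 0.018  -0.0054 -0.9998] shift cm [11.79 -0.13 -0.24] turn -0.1 w 47.7 F [-0.3  0.8 -1.3]
```

View pics/w9.png

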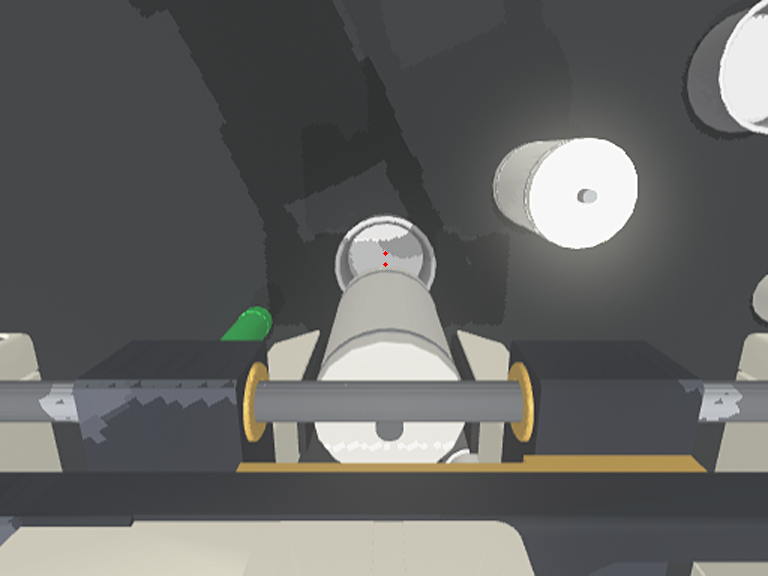

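Call:
arm_command:
  moves:
    - [4, 0, -0.1, 0, 0]
    - [8, -0.1, -0.2, 0, 0]
    - [10, -0.1, -0.2, 0, 0]
    - [11, -0.1, -0.2, 0, 0]
    - [11.3, -0.1, -0.2, 0, 0]
    - [11.3, -0.1, -0.2, 0, 0]
    - [11.3, -0.1, -0.2, 0, 0]
    - [11.3, -0.1, -0.2, 0, 0]

```text
time: 15.95
tool_pos: [432.0, 19.8, 247.6]
tcp_rot: [0.25, 1.55, -0.275]
contact_force: [0.7, -1.0, -2.2]
grip_width: 47.6
```

```bash
python3 plan.py 434.1 18.9 82.5
```

```text
t 15.95 grip [435.2  18.9  88.4] axis 59.9 tilt [ 0.0202 -0.0057 -0.9998] shift cm [ 0.59 -0.06 -0.11] turn -0.1 w 47.6 F [ 0.7 -1.  -2.2]
```

Call:
arm_command:
  moves:
    - [0.2, 0, -0.1, 0, 0]
    - [0.4, 0, -0.1, 0, 0]
    - [0.5, 0, -0.1, 0, 0]
    - [0.6, 0, -0.1, 0, 0]
    - [0.68, 0, -0.1, 0, 0]
    - [0.68, 0, -0.1, 0, 0]

```text
time: 16.55
tool_pos: [431.4, 20.1, 241.4]
tcp_rot: [0.235, 1.549, -0.29]
contact_force: [-2.3, -1.6, 7.7]
grip_width: 47.5
```

Call:
arm_command:
  moves:
    - [0, 0, 0, 0, 0.75]
    - [0, 0, 0, 0, 0.75]
    - [0, 0, 0, 0, 0.75]
    - [0, 0, 0, 0, 0.75]
    - [-4, 0, 0, 0, 0.75]
    - [-8, 0, 0, 0, 0.75]
    - [-10, 0, 0, 0, 0.75]
    - [-10, 0, 0, 0, 0.75]
    - [-10, 0, 0, 0, 0.75]

```text
time: 17.45
tool_pos: [429.1, 20.7, 341.2]
tcp_rot: [0.235, 1.549, -0.29]
contact_force: [-0.6, -0.5, -0.1]
grip_width: 68.6
```

```bash
python3 look.py wrist w10 434.1 18.9 101;python3 plan.py 441.3 140.3 180
```

```text
0 [257.6 173.7]
101.0 [257.8 203.8]
t 17.5 grip [432.   19.8 181.4] axis 59.9 tilt [ 0.0193 -0.006  -0.9998] shift cm [ 0.08 10.89 -5.24] turn -0.1 w 68.7 F [ 0.5  0.  -1.2]
```

View pics/w10.png

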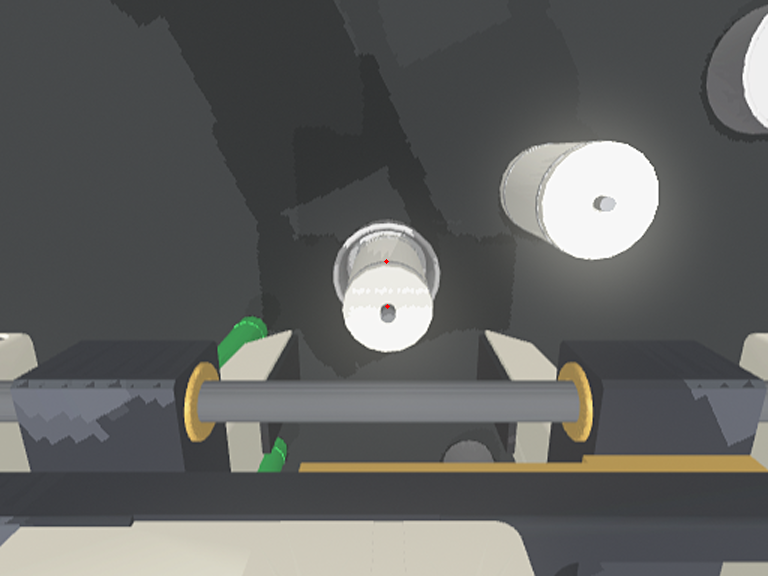

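Call:
arm_command:
  moves:
    - [0, 4, -2, 0, 1]
    - [0, 8, -4, 0, 1]
    - [0.1, 10.9, -5.2, 0, 1]
    - [0.1, 10.9, -5.2, 0, 1]
    - [0.1, 10.9, -5.2, 0, 1]
    - [0.1, 10.9, -5.2, 0, 1]

```text
time: 18.1
tool_pos: [438.4, 140.5, 338.1]
tcp_rot: [0.158, 1.552, -0.367]
contact_force: [-0.8, 0.4, -0.7]
grip_width: 91.6
```

```bash
python3 look.py wrist w11 441.3 140.3 90;python3 plan.py 441.3 140.3 71
```

```text
0 [258.6 172.9]
90.0 [258.9 198.3]
t 18.15 grip [441.3 139.3 179.2] axis 59.9 tilt [ 0.0179 -0.0065 -0.9998] shift cm [10.82  0.05 -0.26] turn -0.1 w 91.9 F [0.2 0.2 0.6]
```

View pics/w11.png

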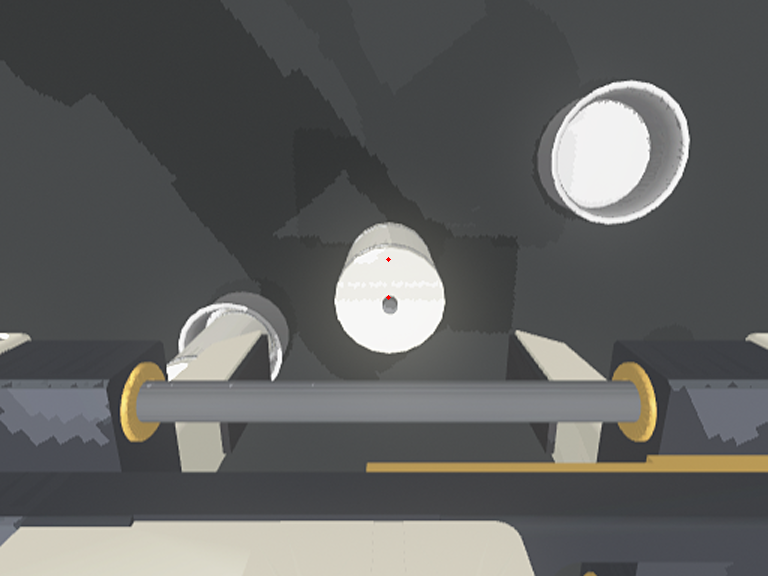

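Call:
arm_command:
  moves:
    - [4, 0.1, -0.1, 0, 1]
    - [8, 0.1, -0.2, 0, 1]
    - [10.7, 0.1, -0.3, 0, 1]
    - [10.7, 0.1, -0.3, 0, 1]
    - [10.7, 0.1, -0.3, 0, 0]
    - [10.7, 0.1, -0.3, 0, 0]
    - [10.7, 0.1, -0.3, 0, 0]
    - [10.7, 0.1, -0.3, 0, 0]
    - [10.7, 0.1, -0.3, 0, 0]

```text
time: 19.05
tool_pos: [438.5, 141.9, 232.2]
tcp_rot: [0.207, 1.55, -0.319]
contact_force: [-0.3, -0.6, 5.0]
grip_width: 59.7
```

```bash
python3 plan.py 441.3 140.3 196 445.7 298.7 196
```

```text
t 19.05 grip [441.6 140.9  73. ] axis 59.9 tilt [ 0.0194 -0.0064 -0.9998] shift cm [-12.29  -0.02   0.25] turn -0.1 w 59.7 F [-0.3 -0.6  5. ]
t 19.05 grip [441.6 140.9  73. ] axis 59.9 tilt [ 0.0194 -0.0064 -0.9998] shift cm [-12.39  13.9   -7.32] turn -0.1 w 59.7 F [-0.3 -0.6  5. ]
```

Call:
arm_command:
  moves:
    - [-4, 0, 0, 0, 0]
    - [-8, 0, 0, 0, 0]
    - [-12.4, 0, 0, 0, 0]
    - [-12.4, 4, -2.1, 0, 0]
    - [-12.4, 8, -4.2, 0, 0]
    - [-12.4, 12, -6.3, 0, 0]
    - [-12.4, 13.9, -7.3, 0, 0]
    - [-12.4, 13.9, -7.3, 0, 0]
    - [-12.4, 13.9, -7.3, 0, 0]
    - [-12.4, 13.9, -7.3, 0, 0]

```text
time: 20.05
tool_pos: [442.6, 298.8, 354.9]
tcp_rot: [0.146, 1.551, -0.381]
contact_force: [0.3, 0.4, -4.0]
grip_width: 59.2
```

```bash
python3 look.py wrist w12 445.7 298.7 36;python3 plan.py 445.7 298.7 79
```

```text
0 [258.7 169.3]
36.0 [258.8 176.9]
t 20.1 grip [445.7 297.6 196. ] axis 59.8 tilt [ 0.0187 -0.007  -0.9998] shift cm [11.69  0.06 -0.29] turn -0.2 w 59.8 F [-1.   0.7 -3.6]
```

View pics/w12.png

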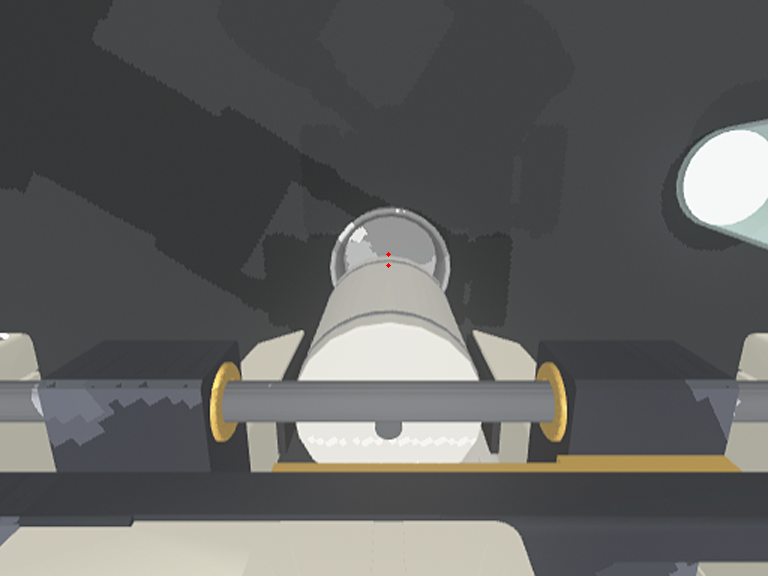

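Call:
arm_command:
  moves:
    - [4, 0.1, -0.1, 0, 0]
    - [8, 0.1, -0.2, 0, 0]
    - [10, 0.1, -0.3, 0, 0]
    - [11, 0.1, -0.3, 0, 0]
    - [11.2, 0.1, -0.3, 0, 0]
    - [11.2, 0.1, -0.3, 0, 0]
    - [11.2, 0.1, -0.3, 0, 0]
    - [11.2, 0.1, -0.3, 0, 0]

```text
time: 20.9
tool_pos: [443.1, 300.4, 244.3]
tcp_rot: [0.248, 1.549, -0.279]
contact_force: [0.4, 0.1, -3.5]
grip_width: 59.5
```

```bash
python3 plan.py 445.7 298.7 79; python3 look.py wrist w13 445.7 298.7 36
```

```text
t 20.9 grip [446.4 299.4  85.2] axis 59.8 tilt [ 0.0208 -0.006  -0.9998] shift cm [ 0.61 -0.1  -0.04] turn -0.2 w 59.5 F [ 0.4  0.1 -3.5]
0 [256.4 199.6]
36.0 [256.3 216.4]
```

View pics/w13.png

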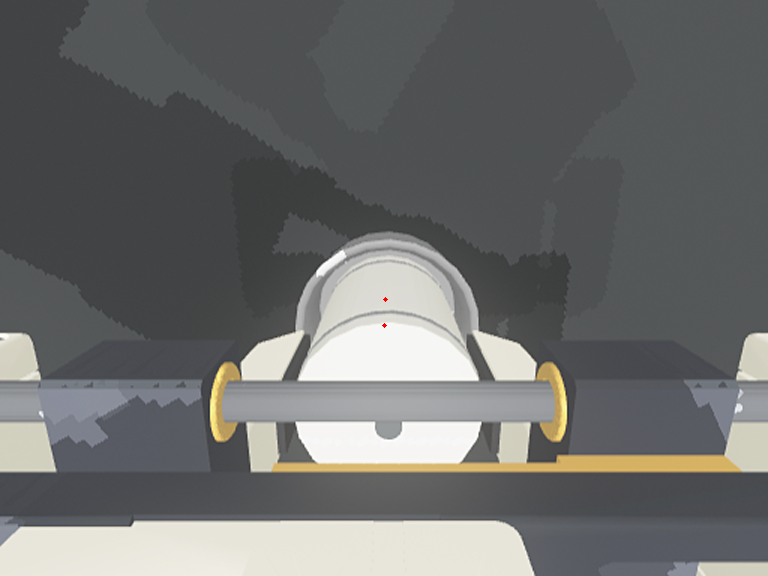

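Centred in the mouth; lowering to the floor.

Call:
arm_command:
  moves:
    - [0.2, 0, 0, 0, 0]
    - [0.4, 0, 0, 0, 0]
    - [0.5, 0, 0, 0, 0]
    - [0.6, 0, 0, 0, 0]
    - [0.7, 0, 0, 0, 0]
    - [0.7, 0, 0, 0, 0]

```text
time: 21.55
tool_pos: [443.0, 300.3, 238.2]
tcp_rot: [0.24, 1.549, -0.287]
contact_force: [-3.3, -2.6, 6.8]
grip_width: 59.1
```

Call:
arm_command:
  moves:
    - [0, 0, 0, 0, 1]
    - [0, 0, 0, 0, 1]
    - [0, 0, 0, 0, 1]
    - [0, 0, 0, 0, 1]
    - [-4, 0, 0, 0, 1]
    - [-8, 0, 0, 0, 1]
    - [-12, 0, 0, 0, 1]
    - [-12, 0, 0, 0, 1]
    - [-12, 0, 0, 0, 1]

```text
time: 22.45
tool_pos: [440.5, 301.1, 358.8]
tcp_rot: [0.292, 1.548, -0.235]
contact_force: [-0.5, -0.5, -0.1]
grip_width: 91.7
```

```bash
python3 look.py wrist w14 445.7 298.7 96; python3 look.py side s3 445.7 298.7 96; python3 look.py top t3 445.7 298.7 96; python3 plan.py 445.7 298.7 200
```

```text
0 [256.8 170.3]
96.0 [256.9 195.4]
0 [182. 129.]
96.0 [177.8  95.7]
0 [132.6 231.9]
96.0 [119.8 228.7]
t 22.6 grip [443.1 299.7 197.4] axis 59.8 tilt [ 0.018  -0.0076 -0.9998] shift cm [-0.25  0.05  0.28] turn -0.2 w 91.4 F [-1.  -1.1  0.1]
```

View pics/w14.png

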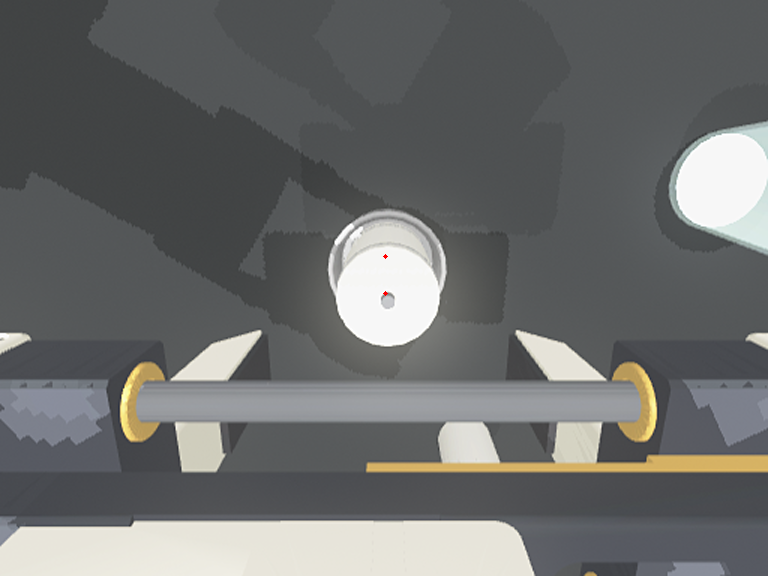

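View pics/s3.png

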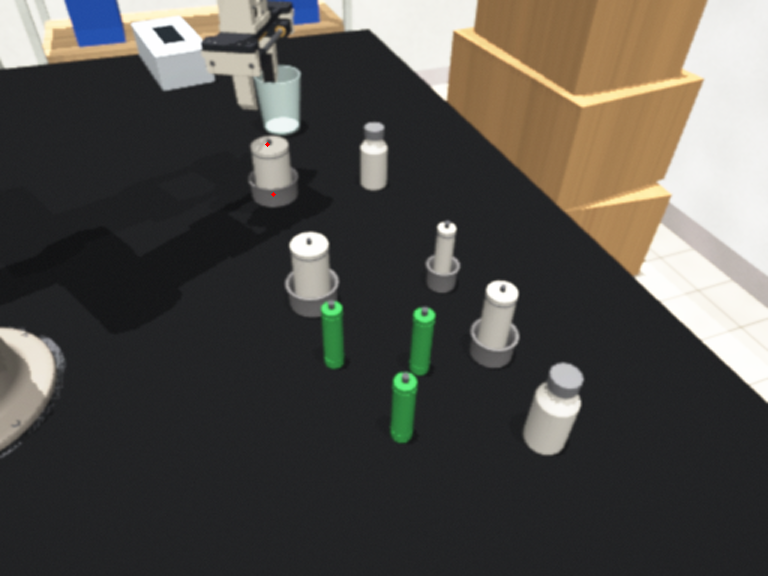

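View pics/t3.png

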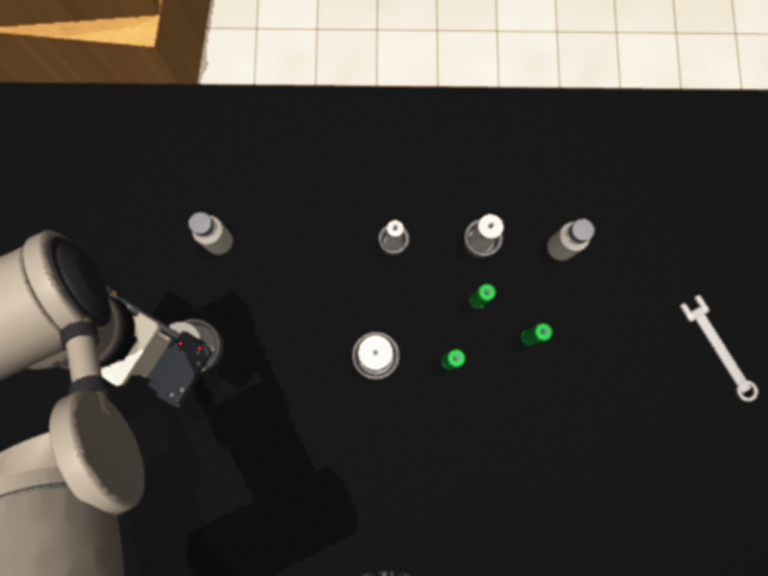

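```bash
python3 -c "
from plant import bot
print(bot.close_job())"
```

```text
the job is handed in; nothing more can be done
None
```

All four white cartridges are standing upright in their matching cups, and I handed the job in at about 22.6 s of the 106 s allowed. I did them in size order: slim, medium, large, widest. For each one I kept lowering until the force reading showed contact with the cup floor, about 6–8 N, and only then opened the gripper.

- **Final pictures:** the side and wrist views show every cartridge seated. The top view agrees for slim, medium and large; the arm hid the widest cup there. The bottles and the green look-alikes stand where they were, and the open gripper is clear of everything.
- **Positions:** the wrist view matched the positions measured from the top camera to within about 2 mm. Contact came at the expected height each time.
- **One deviation:** the tool gradually tilted about 1° over the job. I corrected the sideways shift it caused, and it had no visible effect on the placing.

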